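# Fit the notched reservoir plate and the water gauge in a self-watering planter

## Task

Fit the black reservoir plate into the round planter on the herb rack: turn it, feeling lightly on the fill tube, until its notch finds the tube, let it down until it stands fully home and level on the planter's floor, and let go. Then lift the water gauge out of the rack's cane socket and lower it into the fill tube until its collar sits on the tube's mouth. Use only light hand pressure, never leaning on the plate or the gauge with more than a few kilos, and leave the pots, misting bottle, trowel, saucer and tin where they are.

Things in the scene. Friction and masses are not known exactly. Their poses are not given: they have to be found in the camera images.
- rack: Low galvanised herb rack, fixed, 240 mm deep (its x), 460 mm long (its y). Origin under its centre, on the ledge; z up. Things stand on its slotted deck, 40 mm up; thin guard rails run round it at 82 mm; the corner posts end at 108 mm. It carries the round planter in a wire hoop, and the cane socket.
- planter_seat (a point): Point on the rack, on the planter's upright axis, level with the planter's inside floor, 45 mm above the ledge. Axes are the rack's. With the plate fully home plate_handle is 72 mm straight above this point; with the plate resting on the fill tube's mouth, 103 mm. With the gauge home gauge_cap is 118 mm higher than this point.
- planter_rim (a point): Centre of the round steel planter's open mouth, 90 mm above planter_seat; axes are the rack's. The planter is 146 mm wide at the rim, 136 mm at the foot, wall 3 mm; it holds nothing but its fill tube, and light forces do not turn it in its hoop.
- tube_level (a point): Point on the planter's axis, level with the mouth of its fill tube, 56 mm above planter_seat; axes are the RACK's. The white upright tube (22 mm outside, 17 mm bore) has its axis 49 mm from this point, in an UNMEASURED direction: within 40 degrees (0.7 rad) either side of this point's -x, to be found by feel or seen. A bracket 8 mm wide ties it to the wall behind.
- plate_handle (a point): Centre of the handle bar of the loose black plastic reservoir plate (80 to 170 g), which stands on the ledge. The bar, top of an arched handle on the plate's axis, is 44 mm long (point x), 12 mm thick (y), 24 mm tall. The point is 72 mm above the plate's feet, 47 mm above its disc's underside; z up, -x points to the notch.
- plate_disc (a point): Centre of the upper face of the plate's disc: 124 mm in diameter, 4 mm thick, on four legs 8 mm thick and 25 mm long, set 28 mm from its axis. Axes as plate_handle, which is 43 mm above.
- plate_notch (a point): Middle of the plate's only notch, 49 mm from the plate's axis along its -x, level with the disc's upper face. The notch is parallel-sided, 27 mm wide, open at the disc's edge, its blind end 34.5 mm from the axis. It passes the fill tube with about 2 mm to spare each side; turned any other way the disc cannot go down. When home, the tube's axis is within 4 mm of this point.
- socket_mouth (a point): Centre of the mouth of the rack's cane socket, an upright round cup fixed on the deck (22 mm outside, 17 mm bore, 56 mm deep), 101 mm above the ledge.
- gauge_cap (a point): Grasp point on the axis of the loose water gauge (28 to 56 g), in its cap, 20 mm in diameter and 25 mm tall, 13 mm below the cap's top; z is the gauge's axis, up. Below the cap a clear stem 15 mm thick, 45 mm long. It is 62 mm above the collar's underside, 112 mm above the rod's lower end. At first the gauge hangs upright by its collar in the cane socket.
- gauge_collar (a point): Centre of the underside of the gauge's collar (24 mm in diameter, 5 mm thick). Below it a white rod 10 mm thick, 50 mm long, its last 10 mm tapering to 5 mm. Home, this face lies on the fill tube's mouth.
- pot_a: Bystander: empty terracotta pot on the rack's deck, 76 mm wide, 70 mm tall; origin under its centre.
- pot_b: Bystander: a second pot like it, on the ledge.
- pot_c: Bystander: larger empty terracotta pot on the ledge, 88 mm wide, 81 mm tall; origin under its centre.
- mister: Bystander: plastic misting bottle with a trigger head, 74 mm wide, 195 mm tall, on the ledge; origin under its centre.
- trowel: Bystander: hand trowel lying on the ledge along its own x, 300 mm long, 70 mm wide, 26 mm high; origin under its middle.
- saucer: Bystander: ceramic saucer on the rack's deck, 116 mm wide, 18 mm high; origin under its centre.
- tin: Bystander: small shut tin with a hinged lid on the ledge, 67 by 97 mm, 45 mm high; origin under its centre.
Mind the look-alikes: they are no part of the job. What is meant by the part that bears plate_handle is not blue, and is the smaller of those in its own colour.

How it is judged:
On the way, in this order (a step that is already met when the one before it is completed fails the run):
1. The plate stands fully home and level on the planter's floor, its notch round the fill tube (z of plate_handle in the frame of planter_seat below 0.0755 m and horizontal distance between plate_handle and planter_seat below 0.007 m and angle between plate_handle's own z axis and vertical below 0.06 rad), for 0.2 s.
2. The gauge hangs upright by its collar in the fill tube (horizontal distance between gauge_cap and plate_notch below 0.01 m and z of gauge_cap in the frame of planter_seat below 0.1215 m and angle between gauge_cap's own z axis and vertical below 0.1 rad), for 0.2 s.
At the end, for the whole second after the job is handed in: Plate stands on the planter floor (within 3.5 mm of fully down, 7 mm of the planter axis, tilt under 0.06 rad); gauge upright in the fill tube, collar on its mouth (within 3.5 mm of fully down, 10 mm of the notch middle, tilt under 0.1 rad); both released and at rest (all of step 1 and all of step 2 and linear speed of each of plate, gauge below 0.02 m/s); the robot touches nothing.
It fails at once if The plate is pressed against the planter or rack with more than 40 N (contact force between plate and rack above 40 N).
It fails at once if The gauge is pressed against the tube, planter or rack with more than 40 N (contact force between gauge and rack above 40 N).
It fails at once if A bystander is shifted by more than 30 mm or tipped over (distance of any of pot_a, pot_b, pot_c, mister, trowel, saucer, tin from where it was at the start of the episode above 0.03 m or angle between any of pot_a, pot_b, pot_c, mister's own z axis and vertical above 0.5 rad).
It also fails if it takes over 72 s, if anything falls off the work surface, if the arm or the gripper's body presses on something with over 40 N, if the wrist force passes 120 N, or if a joint passes its speed limit or range.

## Robot

A 6-joint arm with a two-finger parallel gripper is mounted at the origin on the work surface. World frame = base frame: x ahead of the robot, y to its left, z up, the work surface at z = 0. Lengths are in m, angles in rad, forces in N, time in s.
With the tool pointing down it reaches from about 0.35 to 0.85 m from the base axis. Payload 8.1 kg.
Tool frame: the origin (TCP) lies at the very end of the fingers, on their centre line; the grasp point (between the pads) lies robot.grip_point_offset behind it (robot.grip_point_offset is the distance from the TCP to the grasp point, in m); z points along the fingers, y is the line along which they close (so a half turn about z gives the same grasp; the last joint's range is limited). The gripper opens to 93 mm and grips with 3 to 60 N. Pads are 15 mm wide; open, the fingers measure 128 mm over their backs; the gripper's body (75 mm by 188 mm) begins 65 mm behind the grasp point.
Start: joints at [-1.228, 0.13, 1.488, -0, 1.523, -0.085], TCP at [0.249, -0.546, 0.219] pointing down, gripper open.
Joint ranges: [-2.96, 2.96], [-0.89, 2.26], [0.02, 2.5], [-1.34, 4.48], [0, 2.73], [-2.66, 2.66]. Speed limits (rad/s): [2.39, 2.39, 2.79, 3.14, 3.14, 3.14].

## Interface

Orientations are given as a rotation vector (axis times angle).
In Python, from plant import robot, eyes gives the robot as it stands. The module is installed in compiled form; this text tells all that it offers.
- The arm moves only by the tool apply_moves, never from a script. Its argument "steps" is one flat list of numbers, 7 for each row, row after row: the shift along the tool's x, y, z in units of 30 mm (1.0 is 30 mm), then the turn, a rotation vector about the tool's x, y, z in units of 6 degrees (1.0 is 6 degrees), then the opening in per cent of the stroke, from 0 (shut) to 100 (fully open). In form: [dx, dy, dz, ax, ay, az, fingers, dx, dy, dz, ax, ay, az, fingers, ...]. A call has 1 to 12 rows; each row shifts and turns the commanded pose from where the row before left it, along the tool's axes as they then stand; what a row does not reach is not made up. A row lasts 1/12 s, in which the tool goes at most 41.7 mm and 7.16 degrees, less where a joint would pass 70% of its speed; a pose out of reach is approached as far as the arm can. A call is refused whole if a number of a shift passes 1 or a number of a turn 1, either way. A call with a gripper value outside its range is refused whole. The fingers move at their own pace and stop on an object; "grip_force" is the grip in N (left out, the last holds). Time passes only in rows, so rows that do not move let the fingers close. It gives the time, the measured TCP pose, the force, the opening and the grip force at its end, in the units of the state.
- robot.read_state(): the state, without advancing time (a new reading comes with each control period).
- eyes.read_camera(name): name is "side" or "top" or "wrist"; returns the picture (384x512x3 uint8, red, green, blue); there is no depth.
- eyes.calibration(name): a dict with "K" (3x3 intrinsics, pixels), "R" (3x3) and "t" (3): a world point X has camera coordinates R X + t. Camera axes: x right, y down, z forward; pixel columns grow to the right and rows downward; lengths in m; the calibration is good to about 2 mm. A picture is of the moment at which its call begins: read the wrist's pose just before it. calibration takes no time and is no camera call; for the wrist camera it gives the pose at the moment of the call.
- robot.close_job(): hands the job in; it is judged then, once.
Trained networks look in the newest picture that a camera, given by its name, has taken for a name from the list of things; names that differ only in an ending like _2 or _b are one class to them, and where a whole thing is asked for, a point or a joint stands for the part that bears it (a point fixed in the world has none). Each returns a list of dicts, best first, with "conf" (0 to 1); they miss things now and then, are a little off and sometimes report something else, mostly with a low value. They report only what shows in the picture. A call takes as long as a camera call. They do not tell look-alikes from the thing itself.
- eyes.search_frame(camera, thing): "rect" ([left, top, width, height] in pixels, round what is visible of it).
- eyes.place_of(camera, thing): "xy" ([column, row] in pixels: a listed point, or the origin of a listed thing).
The state is a dict: "t": time; "q": joint angles; "dq": joint speeds; "joint_torque": joint torques, N m; "tool_pos": TCP position; "orientation": TCP orientation; "force": force on the tool from outside, world axes, zero at the start; "wrist_torque": the same for the moment, N m; "opening": finger opening in m; "gripper_force": force on a finger pad.
Only numpy, scipy, OpenCV 4.12 (cv2) and the standard library are available. Lean on these libraries where they do the work, as an engineer would, in place of code of your own. Each camera call takes 0.05 s, during which the arm holds its last target. There are 200 camera calls.

## Working session

There is one attempt and no reset: what is moved stays moved. The work goes in short steps, Python scripts to look and compute and a tool call to move; the robot and the scene stay as the last step left them, time stands still between calls to the robot, and variables do not carry over. Pictures are saved under pics/ and viewed, at most 10 in all, crops included, and the job is handed in when it is done.

Besides the shell and the picture viewer there is one more tool, called by a JSON object that holds its "fn" and its "kwargs", one argument or row to a line. apply_moves: Moves the arm, as the interface text tells. Its arguments: {"type":"object","properties":{"steps":{"type":"array"},"grip_force":{"type":"number"}},"required":["steps"]}

```bash
mkdir -p pics; cat > h.py <<'E'
import numpy as np, cv2
from plant import robot, eyes
from scipy.spatial.transform import Rotation as Ro
def ray(cal,px):
    K,R,t=[np.array(cal[k],float) for k in("K","R","t")]
    d=R.T@np.linalg.inv(K)@np.array([px[0],px[1],1.]); return -R.T@t,d
def atz(cal,px,z):
    o,d=ray(cal,px); return o+d*(z-o[2])/d[2]
def proj(cal,X):
    K,R,t=[np.array(cal[k],float) for k in("K","R","t")]
    p=K@(R@np.array(X)+t); return p[:2]/p[2]
def tri(rs):
    A=0;b=0
    for o,d in rs:
        d=d/np.linalg.norm(d);P=np.eye(3)-np.outer(d,d);A=A+P;b=b+P@o
    return np.linalg.solve(A,b)
def plan(target, yaw=None):
    s=robot.read_state(); R=Ro.from_rotvec(s["orientation"])
    print("tcp",np.round(s["tool_pos"],4),"tool delta /30mm",np.round(R.inv().apply(np.array(target)-s["tool_pos"])/0.03,2), "y axis",np.round(R.as_matrix()[:,1],3))
E
python3 - <<'E'
from h import *
s=robot.read_state(); print(s, robot.grip_point_offset)
Z=dict(rack=0,planter_seat=.045,planter_rim=.135,tube_level=.101,plate_handle=.072,plate_disc=.029,plate_notch=.029,socket_mouth=.101,gauge_cap=.163,gauge_collar=.101,pot_a=.04,pot_b=0,pot_c=0,mister=0,trowel=0,saucer=.04,tin=0)
ims=[]
for c in("top","side"):
    im=eyes.read_camera(c); cal=eyes.calibration(c); im=im[:,:,::-1].copy(); cv2.imwrite(f"pics/{c}0.png",im)
    print(c,"cam at",np.round(ray(cal,(0,0))[0],3))
    for n,z in Z.items():
        for r in eyes.place_of(c,n)[:4]:
            print(n,round(r["conf"],2),np.round(r["xy"]),np.round(atz(cal,r["xy"],z),3))
print(robot.read_state()["t"])
E
```

```text
{'t': 0.0, 'q': array([-1.22842331e+00,  1.31156780e-01,  1.48927907e+00,  3.54182986e-05,
        1.52299712e+00, -8.54117067e-02]), 'dq': array([-0.00093208,  0.00041138,  0.0019407 , -0.00015147, -0.00114572,
       -0.00052072]), 'joint_torque': array([-1.78578630e-03, -5.59857273e+01, -4.91747797e+01,  7.69191748e-02,
        3.59246344e-02, -1.13139042e-04]), 'tool_pos': array([ 0.24874784, -0.54538159,  0.21759018]), 'orientation': array([-3.06821495e+00, -6.66459642e-01,  3.15092043e-04]), 'force': array([ 0.90608057,  0.27540926, -0.20113697]), 'wrist_torque': array([ 0.00878306, -0.02213217,  0.07911474]), 'gripper_force': 0.0, 'opening': 0.09292598088790834} 0.0188
top cam at [0.352 0.022 1.438]
rack 0.73 [283. 170.] [ 0.592 -0.064  0.   ]
rack 0.6 [325. 149.] [ 0.674 -0.229  0.   ]
rack 0.26 [395. 170.] [ 0.594 -0.496  0.   ]
rack 0.18 [256. 168.] [0.598 0.041 0.   ]
planter_seat 0.82 [257. 169.] [0.587 0.036 0.045]
planter_rim 0.8 [259. 163.] [0.593 0.027 0.135]
tube_level 0.92 [256. 168.] [0.58  0.04  0.101]
plate_handle 0.88 [123. 158.] [0.619 0.53  0.072]
plate_handle
[... 2240 characters left out ...]
6 -0.183  0.101]
gauge_cap 0.43 [277. 148.] [ 0.535 -0.186  0.163]
gauge_collar 0.65 [276. 163.] [ 0.536 -0.183  0.101]
pot_a 0.84 [171. 250.] [0.679 0.299 0.04 ]
pot_a 0.52 [316. 158.] [ 0.44 -0.37  0.04]
pot_b 0.84 [171. 250.] [0.704 0.266 0.   ]
pot_b 0.52 [316. 158.] [ 0.456 -0.429  0.   ]
pot_c 0.84 [171. 250.] [0.704 0.266 0.   ]
pot_c 0.52 [316. 158.] [ 0.456 -0.429  0.   ]
mister 0.9 [290. 144.] [ 0.591 -0.489  0.   ]
trowel 0.86 [342. 187.] [ 0.305 -0.281  0.   ]
trowel 0.49 [228. 273.] [0.499 0.276 0.   ]
trowel 0.18 [277. 164.] [ 0.583 -0.326  0.   ]
saucer 0.77 [252. 164.] [ 0.651 -0.226  0.04 ]
tin 0.89 [282. 289.] [0.33  0.269 0.   ]
tin 0.68 [229. 276.] [0.49  0.288 0.   ]
1.8
```

View pics/top0.png

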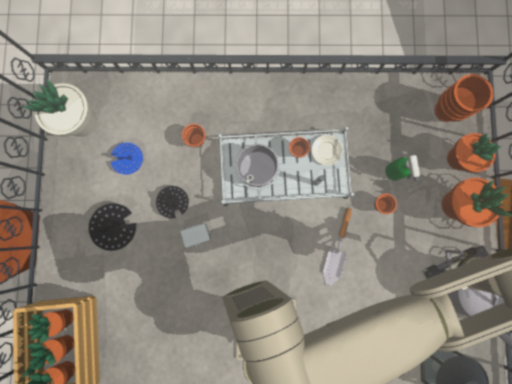

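View pics/side0.png

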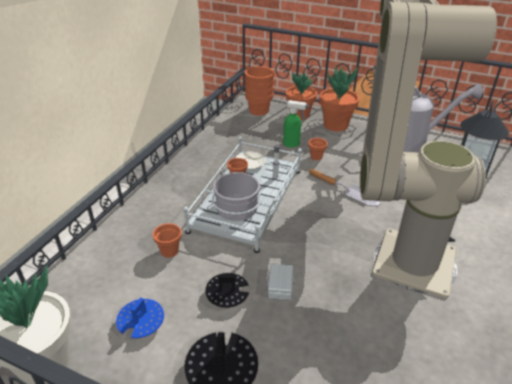

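The top view shows the small black plate at (172,201) with its notch toward the lower right, and a larger black one at (112,226) and a blue one at (127,158) as look-alikes. The planter is at (258,166), with its white tube at the lower left of the bore. The side view agrees, so the plate is near (0.46, 0.355).

{"fn": "apply_moves", "kwargs": {
  "steps": [0.96,-0.77,-0.23,0,0,0,100,0.96,-0.77,-0.23,0,0,0,100,0.96,-0.77,-0.23,0,0,0,100,0.96,-0.77,-0.23,0,0,0,100,0.96,-0.77,-0.23,0,0,0,100,0.96,-0.77,-0.23,0,0,0,100,0.96,-0.77,-0.23,0,0,0,100,0.96,-0.77,-0.23,0,0,0,100,0.96,-0.77,-0.23,0,0,0,100,0.96,-0.77,-0.23,0,0,0,100,0.96,-0.77,-0.23,0,0,0,100,0.96,-0.77,-0.23,0,0,0,100]
}}

```text
t: 2.8
tool_pos: [0.4489, -0.1486, 0.3021]
orientation: [3.07, 0.667, 0.001]
force: [0.1, -0.4, 1.0]
opening: 0.093
gripper_force: 0.0
```

{"fn": "apply_moves", "kwargs": {
  "steps": [0.44,-0.97,0,0,0,0,100,0.44,-0.97,0,0,0,0,100,0.44,-0.97,0,0,0,0,100,0.44,-0.97,0,0,0,0,100,0.44,-0.97,0,0,0,0,100,0.44,-0.97,0,0,0,0,100,0.44,-0.97,0,0,0,0,100,0.44,-0.97,0,0,0,0,100,0.44,-0.97,0,0,0,0,100,0.44,-0.97,0,0,0,0,100,0.44,-0.97,0,0,0,0,100,0.44,-0.97,0,0,0,0,100]
}}

```text
t: 3.8
tool_pos: [0.4473, 0.2348, 0.3017]
orientation: [-3.07, -0.667, -0.001]
force: [0.8, -0.2, 0.3]
opening: 0.093
gripper_force: 0.0
```

{"fn": "apply_moves", "kwargs": {
  "steps": [0.4,-0.9,0,0,0,-0.8,100,0.4,-0.9,0,0,0,-0.8,100,0.4,-0.9,0,0,0,0,100,0,0,0,0,0,0,100]
}}

```text
t: 4.13
tool_pos: [0.4379, 0.3254, 0.301]
orientation: [-3.0, -0.927, 0.001]
force: [0.9, 0.1, 0.3]
opening: 0.093
gripper_force: 0.0
```

```bash
python3 - <<'E'
from h import *
s=robot.read_state(); print(s["t"],s["tool_pos"],s["orientation"],s["q"])
c="wrist"; cal=eyes.calibration(c); im=eyes.read_camera(c); cv2.imwrite("pics/w1.png",im[:,:,::-1])
print(np.round(ray(cal,(256,192))[0],3), np.round(ray(cal,(256,192))[1],3))
for n,z in dict(plate_handle=.072,plate_disc=.029,plate_notch=.029).items():
    for r in eyes.place_of(c,n)[:3]: print(n,round(r["conf"],2),np.round(r["xy"]),np.round(atz(cal,r["xy"],z),4))
plan([.46,.355,.25])
E
```

```text
4.1333 [0.43791336 0.32541935 0.30099636] [-2.99973130e+00 -9.27075934e-01  9.72531739e-04] [ 0.54373209 -0.03681974  1.5120214   0.00197327  1.66654022  1.51523399]
[0.503 0.368 0.467] [-0.217 -0.167 -0.962]
plate_handle 0.72 [ 33. 100.] [0.3569 0.586  0.072 ]
plate_handle 0.66 [242. 132.] [0.467  0.3565 0.072 ]
plate_disc 0.73 [64. 97.] [0.3672 0.5781 0.029 ]
plate_disc 0.66 [245. 131.] [0.4671 0.3541 0.029 ]
plate_notch 0.8 [238. 168.] [0.4179 0.333  0.029 ]
plate_notch 0.66 [116. 111.] [0.3911 0.5117 0.029 ]
tcp [0.4395 0.3206 0.3014] tool delta /30mm [ 1.21 -0.57  1.71] y axis [ 0.561 -0.828  0.   ]
```

View pics/w1.png

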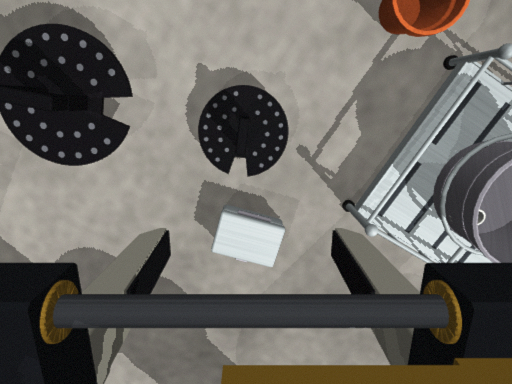

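The wrist view shows the small black plate at (244,130), notch pointing down at (239,165), with the tin below it and the larger black plate at the left. The planter and its white tube, at (481,217), show at the right. I'll segment the disc to refine the pose.

```bash
python3 - <<'E'
from h import *
cal=eyes.calibration("wrist"); im=cv2.imread("pics/w1.png")
m=((im.max(2)<45)*255).astype(np.uint8); m=cv2.morphologyEx(m,cv2.MORPH_CLOSE,np.ones((3,3)))
m=m[60:200,180:310]
cs,_=cv2.findContours(m,cv2.RETR_EXTERNAL,cv2.CHAIN_APPROX_NONE); c=max(cs,key=cv2.contourArea)[:,0,:]+[180,60]
W=np.array([atz(cal,p,.029)[:2] for p in c])
# circle fit, robust
from scipy.optimize import least_squares
r=least_squares(lambda q:np.hypot(W[:,0]-q[0],W[:,1]-q[1])-.062,[.467,.354],loss="soft_l1",f_scale=.001)
print("centre",r.x,"med resid",np.median(np.abs(r.fun)))
d=W-r.x; rad=np.hypot(*d.T); k=(rad<.057)&(rad>.036)
a=d[k].mean(0); print("notch ang",np.degrees(np.arctan2(a[1],a[0])),k.sum(),"mean angles range",np.sort(np.degrees(np.arctan2(d[k,1],d[k,0])))[[0,-1]])
cal=eyes.calibration("wrist")
for p in [(481,217)]: print("tube?",atz(cal,p,.101))
yx=Ro.from_rotvec(robot.read_state()["orientation"]).as_matrix()[:,0]; print("tool x ang",np.degrees(np.arctan2(yx[1],yx[0])))
plan([r.x[0],r.x[1],.053])
E
```

```text
centre [0.46690657 0.35017922] med resid 0.0018597062531305886
notch ang -153.58181817452868 28 mean angles range [-168.73031322 -137.7058964 ]
tube? [0.55130175 0.05004503 0.101     ]
tool x ang 34.09429274678435
tcp [0.4395 0.3206 0.3014] tool delta /30mm [ 1.31 -0.31  8.28] y axis [ 0.561 -0.828  0.   ]
```

{"fn": "apply_moves", "kwargs": {
  "steps": [0,0,0.5,0,0,0.67,100,0,0,0.5,0,0,0.66,100,0.64,-0.29,1,0,0,0,100,0.63,-0.29,1,0,0,0,100,0,0,1,0,0,0,100,0,0,1,0,0,0,100,0,0,1,0,0,0,100,0,0,1,0,0,0,100,0,0,0.8,0,0,0,100,0,0,0.4,0,0,0,100,0,0,0,0,0,0,100]
}}

```text
t: 5.25
tool_pos: [0.4642, 0.3511, 0.0521]
orientation: [3.059, 0.707, -0.009]
force: [0.3, -0.6, -1.2]
opening: 0.093
gripper_force: 0.0
```

```bash
python3 - <<'E'
from h import *
c="wrist"; cal=eyes.calibration(c); im=eyes.read_camera(c); cv2.imwrite("pics/w2.png",im[:,:,::-1])
for n,z in dict(plate_handle=.072,plate_disc=.029,plate_notch=.029).items():
    for r in eyes.place_of(c,n)[:2]: print(n,round(r["conf"],2),np.round(r["xy"]),np.round(atz(cal,r["xy"],z),4))
plan([.467,.353,.053])
E
```

```text
plate_handle 0.87 [237. 256.] [0.4635 0.3571 0.072 ]
plate_disc 0.65 [246. 227.] [0.4634 0.3529 0.029 ]
plate_notch 0.56 [243. 290.] [0.4208 0.3342 0.029 ]
tcp [0.4677 0.3542 0.058 ] tool delta /30mm [-0.04  0.03  0.17] y axis [ 0.44  -0.898 -0.   ]
```

View pics/w2.png

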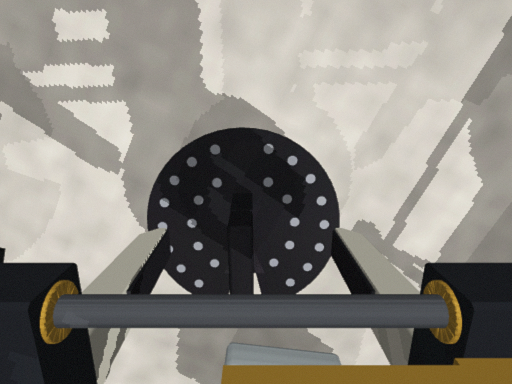

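The plate is centred between the fingers, disc at (243,215) and bar at (240,245) running straight down the picture, so it is aligned. Now I'll close the fingers and lift.

{"fn": "apply_moves", "kwargs": {
  "steps": [0,0,0.05,0,0,0,50,0,0,0,0,0,0,10,0,0,0,0,0,0,0,0,0,0,0,0,0,0,0,0,0,0,0,0,0,0,0,0,0,0,0,0,0,0,0,0,0,0,0,0,0,0,0,0,0,0],
  "grip_force": 20
}}

```text
t: 6.12
tool_pos: [0.4659, 0.3535, 0.0539]
orientation: [3.06, 0.71, -0.0]
force: [0.0, 0.3, 0.3]
opening: 0.0441
gripper_force: 0.0
```

```bash
python3 - <<'E'
from h import *
s=robot.read_state();print(s["t"],s["opening"],s["gripper_force"],s["tool_pos"],s["force"])
E
```

```text
6.1167 0.04412526954126941 0.0 [0.46590623 0.35354146 0.05387462] [0.00989246 0.26409361 0.27150683]
```

{"fn": "apply_moves", "kwargs": {
  "steps": [0,0,0,0,0,0,0,0,0,0,0,0,0,0,0,0,0,0,0,0,0,0,0,0,0,0,0,0,0,0,0,0,0,0,0,0,0,0,0,0,0,0,0,0,0,0,0,0,0,0,0,0,0,0,0,0]
}}

```text
t: 6.78
tool_pos: [0.4658, 0.3535, 0.0537]
orientation: [3.06, 0.71, -0.001]
force: [0.0, -0.2, -1.0]
opening: 0.012
gripper_force: 20.0
```

{"fn": "apply_moves", "kwargs": {
  "steps": [0,0,-0.5,0,0,0,0,0,0,-1,0,0,0,0,0,0,-1,0,0,0,0,0,0,-1,0,0,0,0,0,0,-1,0,0,0,0,0,0,-1,0,0,0,0,0,0,-0.5,0,0,0,0]
}}

```text
t: 7.37
tool_pos: [0.4671, 0.3543, 0.2387]
orientation: [-3.059, -0.71, -0.008]
force: [1.5, -0.3, -1.1]
opening: 0.0119
gripper_force: 20.0
```

{"fn": "apply_moves", "kwargs": {
  "steps": [-0.44,0.945,-0.1,0,0,0,0,-0.44,0.945,-0.1,0,0,0,0,-0.44,0.945,-0.1,0,0,0,0,-0.44,0.945,-0.1,0,0,0,0,-0.44,0.945,-0.1,0,0,0,0,-0.44,0.945,-0.1,0,0,0,0,-0.44,0.945,-0.1,0,0,0,0,-0.44,0.945,-0.1,0,0,0,0,-0.44,0.945,-0.1,0,0,0,0,-0.44,0.945,-0.1,0,0,0,0,-0.44,0.945,-0.1,0,0,0,0,-0.44,0.945,-0.1,0,0,0,0]
}}

```text
t: 8.37
tool_pos: [0.4733, -0.0231, 0.2702]
orientation: [3.06, 0.71, 0.001]
force: [0.4, 1.0, -1.1]
opening: 0.0118
gripper_force: 20.0
```

{"fn": "apply_moves", "kwargs": {
  "steps": [0,0,0,0,0,0,0,0,0,0,0,0,0,0]
}}

```text
t: 8.53
tool_pos: [0.4736, -0.023, 0.2701]
orientation: [3.061, 0.705, 0.001]
force: [0.0, 0.5, -1.4]
opening: 0.0116
gripper_force: 20.0
```

```bash
python3 - <<'E'
from h import *
c="wrist"; cal=eyes.calibration(c); im=eyes.read_camera(c); cv2.imwrite("pics/w3.png",im[:,:,::-1])
R=np.array(cal["R"]);np.savez("cal3.npz",K=cal["K"],R=R,t=cal["t"])
for n,z in dict(planter_seat=.045,planter_rim=.135,tube_level=.101,plate_handle=.327,plate_notch=.284,socket_mouth=.101,gauge_cap=.163).items():
    for r in eyes.place_of(c,n)[:2]: print(n,round(r["conf"],2),np.round(r["xy"]),np.round(atz(cal,r["xy"],z),4))
plan([.585,.033,.2])
s=robot.read_state();print(s["t"],s["q"],s["force"])
E
```

```text
planter_seat 0.92 [248.  56.] [0.589  0.0349 0.045 ]
planter_rim 0.81 [247.  43.] [0.5875 0.034  0.135 ]
planter_rim 0.31 [249.  46.] [0.5861 0.0316 0.135 ]
tube_level 0.74 [247.  48.] [0.5888 0.0355 0.101 ]
plate_handle 0.64 [248. 260.] [ 0.4913 -0.0148  0.327 ]
plate_notch 0.34 [248.  58.] [0.5607 0.0191 0.284 ]
socket_mouth 0.57 [405. 185.] [ 0.5397 -0.181   0.101 ]
gauge_cap 0.88 [439. 206.] [ 0.5372 -0.1844  0.163 ]
tcp [ 0.4736 -0.0207  0.2698] tool delta /30mm [4.12 0.03 2.33] y axis [ 0.442 -0.897 -0.   ]
8.9333 [-1.52086337e-01 -2.31570145e-01  1.74550834e+00  1.11465158e-04
  1.62782316e+00  9.61086134e-01] [-0.1100226   0.62109557 -1.78893254]
```

View pics/w3.png

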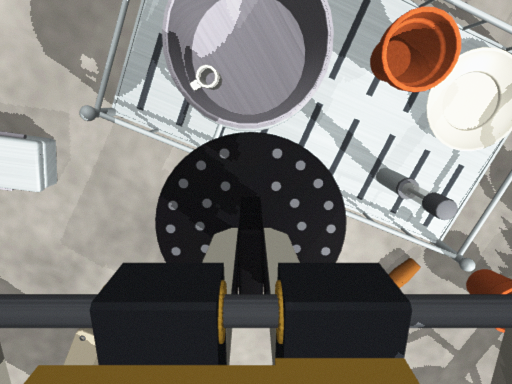

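The held plate's disc is at (250,210). The planter mouth is at (247,45), with the tube mouth at (207,76) and its bracket toward (195,85). The gauge is at (439,206).

```bash
cat > fit.py <<'E'
from h import *
from scipy.optimize import least_squares
cal=dict(np.load("cal3.npz")); im=cv2.imread("pics/w3.png")
s=robot.read_state(); R=Ro.from_rotvec(s["orientation"]).as_matrix()
m=((im.max(2)<45)*255).astype(np.uint8)[125:262,140:360]; m=cv2.morphologyEx(m,cv2.MORPH_CLOSE,np.ones((3,3)))
cs,_=cv2.findContours(m,cv2.RETR_EXTERNAL,cv2.CHAIN_APPROX_NONE); c=max(cs,key=cv2.contourArea)[:,0,:]+[140,125]
c=c[c[:,1]<258]; W=np.array([atz(cal,p,.2455)[:2] for p in c])
r=least_squares(lambda q:np.hypot(W[:,0]-q[0],W[:,1]-q[1])-.062,[.475,-.02],loss="soft_l1",f_scale=.001)
print("disc",r.x,np.median(abs(r.fun)),"offset in tool",R.T[:2,:2]@(r.x-s["tool_pos"][:2]))
# rim: project circles, compare
tube=np.array([atz(cal,p,.101)[:2] for p in [(207,76)]])[0]
for cx,cy in[(.588,.034)]:
    P=[proj(cal,[cx+.073*np.cos(a),cy+.073*np.sin(a),.135]) for a in np.linspace(0,6.28,80)]
    Q=[proj(cal,[cx+.065*np.cos(a),cy+.065*np.sin(a),.045]) for a in np.linspace(0,6.28,80)]
    big=cv2.resize(im[0:150,100:400],None,fx=2.6,fy=2.6)
    for L,col in((P,(0,0,255)),(Q,(0,255,0))): cv2.polylines(big,[np.int32((np.array(L)-[100,0])*2.6)],True,col,1)
    cv2.imwrite("pics/rim3.png",big)
d=tube-[.588,.034]; print("tube",tube,np.hypot(*d),np.degrees(np.arctan2(d[1],d[0])))
E
python3 fit.py
```

```text
disc [ 0.47255186 -0.02457694] 0.0008595594566664713 offset in tool [-0.00259522  0.00299728]
tube [0.54770402 0.06008023] 0.047999417953109955 147.0883850821325
```

View pics/rim3.png

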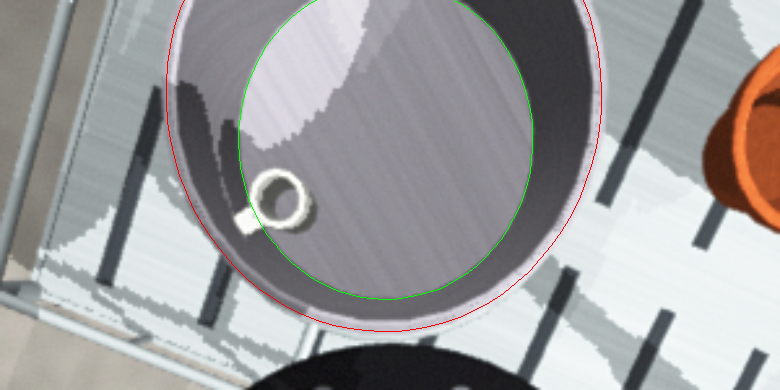

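{"fn": "apply_moves", "kwargs": {
  "steps": [0.86,0.01,0,0,0,0,0,0.86,0.01,0,0,0,0,0,0.86,0.01,0,0,0,0,0,0.86,0.01,0,0,0,0,0,0.85,0.01,0,0,0,0,0,0,0,0,0,0,1,0,0,0,0,0,0,1,0,0,0,0,0,0,1,0,0,0,0,0,0,1,0,0,0,0,0,0,1,0,0,0,0,0,0,1,0,0,0,0,0,0,1,0]
}}

```text
t: 9.93
tool_pos: [0.5897, 0.0343, 0.2697]
orientation: [3.111, -0.44, -0.001]
force: [-0.2, 0.0, -1.1]
opening: 0.0119
gripper_force: 20.0
```

{"fn": "apply_moves", "kwargs": {
  "steps": [0,0,0,0,0,1,0,0,0,0,0,0,1,0,0,0,0,0,0,0.83,0,0,0,0.5,0,0,0,0,0,0,0.5,0,0,0,0,0,0,0,0,0,0,0,0,0,0,0,0,0,0]
}}

```text
t: 10.52
tool_pos: [0.589, 0.0342, 0.2389]
orientation: [3.013, -0.887, -0.004]
force: [-0.8, 0.8, -0.6]
opening: 0.0117
gripper_force: 20.0
```

```bash
python3 - <<'E'
from h import *
s=robot.read_state();print(s["t"],s["tool_pos"],s["q"],s["force"]);
R=Ro.from_rotvec(s["orientation"]).as_matrix(); print(np.degrees(np.arctan2(R[1,0],R[0,0])))
im=[]
for c in("wrist","top"):
    cal=eyes.calibration(c); a=eyes.read_camera(c)[:,:,::-1].copy()
    np.savez("c_"+c,**{k:np.array(cal[k]) for k in "KRt"}); cv2.imwrite(f"pics/f_{c}.png",a)
    for n,z in dict(planter_seat=.045,planter_rim=.135,tube_level=.101).items():
        for r in eyes.place_of(c,n)[:1]: print(c,n,round(r["conf"],2),np.round(r["xy"]),np.round(atz(cal,r["xy"],z),4))
    im.append(a if c=="wrist" else cv2.resize(a[120:220,200:333],(512,384)))
cv2.imwrite("pics/w4.png",cv2.resize(np.hstack(im),(800,300)))
E
```

```text
10.5167 [0.58897797 0.03417386 0.23888027] [-2.89543569e-02  9.82702484e-02  1.48605899e+00  2.81596759e-05
  1.55987871e+00  2.11447322e+00] [-0.81281574  0.75020469 -0.58205527]
-32.8094594283091
top planter_seat 0.9 [256. 167.] [0.5929 0.0393 0.045 ]
top planter_rim 0.71 [258. 162.] [0.5959 0.0323 0.135 ]
top tube_level 0.79 [254. 168.] [0.5792 0.045  0.101 ]
```

View pics/w4.png

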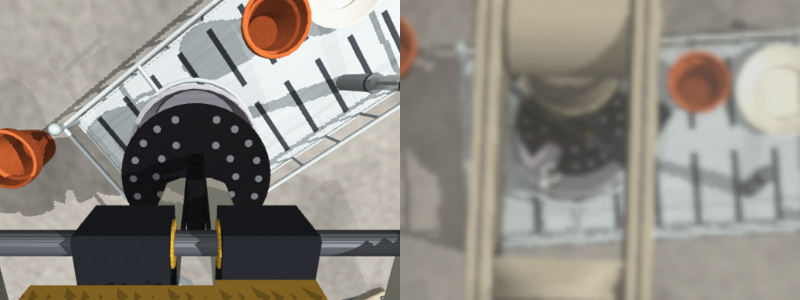

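The wrist view shows the disc centred over the rim, which shows evenly left and right. In the top view the notch at lower left lies over the tube. I'll lower to just above the tube mouth.

{"fn": "apply_moves", "kwargs": {
  "steps": [0,0,0.7,0,0,0,0,0,0,0.7,0,0,0,0,0,0,0.6,0,0,0,0,0,0,0.5,0,0,0,0,0,0,0.4,0,0,0,0,0,0,0.4,0,0,0,0,0,0,0,0,0,0,0]
}}

```text
t: 11.5
tool_pos: [0.5883, 0.0337, 0.1382]
orientation: [3.012, -0.888, -0.006]
force: [-1.1, -0.9, -1.6]
opening: 0.0118
gripper_force: 20.0
```

{"fn": "apply_moves", "kwargs": {
  "steps": [0,0,0.1,0,0,0,0,0,0,0.1,0,0,0,0,0,0,0.1,0,0,0,0,0,0,0,0,0,0,0]
}}

```text
t: 11.83
tool_pos: [0.59, 0.0337, 0.1321]
orientation: [-3.013, 0.888, -0.001]
force: [0.1, -0.1, -0.9]
opening: 0.0117
gripper_force: 20.0
```

{"fn": "apply_moves", "kwargs": {
  "steps": [0,0,0.05,0,0,0,0,0,0,0.05,0,0,0,0,0,0,0.05,0,0,0,0,0,0,0,0,0,0,0]
}}

```text
t: 12.17
tool_pos: [0.5896, 0.0337, 0.1272]
orientation: [3.013, -0.888, -0.0]
force: [0.7, 0.2, -2.2]
opening: 0.0119
gripper_force: 20.0
```

{"fn": "apply_moves", "kwargs": {
  "steps": [0,0,0.07,0,0,0,0,0,0,0.07,0,0,0,0,0,0,0,0,0,0,0]
}}

```text
t: 12.42
tool_pos: [0.5894, 0.0338, 0.1226]
orientation: [3.013, -0.888, -0.001]
force: [-0.9, 0.6, -0.6]
opening: 0.0122
gripper_force: 20.0
```

There is no contact force 7 mm below the tube mouth's level, so the notch is over the tube. I'll go on down gently.

{"fn": "apply_moves", "kwargs": {
  "steps": [0,0,0.12,0,0,0,0,0,0,0.12,0,0,0,0,0,0,0.12,0,0,0,0,0,0,0,0,0,0,0]
}}

```text
t: 12.75
tool_pos: [0.589, 0.0337, 0.1111]
orientation: [3.013, -0.888, -0.003]
force: [-0.4, 0.1, -0.9]
opening: 0.0122
gripper_force: 20.0
```

{"fn": "apply_moves", "kwargs": {
  "steps": [0,0,0.1,0,0,0,0,0,0,0.1,0,0,0,0,0,0,0,0,0,0,0]
}}

```text
t: 13.0
tool_pos: [0.5894, 0.0337, 0.1056]
orientation: [3.013, -0.888, -0.001]
force: [0.2, -0.3, -1.5]
opening: 0.0119
gripper_force: 20.0
```

{"fn": "apply_moves", "kwargs": {
  "steps": [0,0,0.06,0,0,0,0,0,0,0.06,0,0,0,0,0,0,0.04,0,0,0,0,0,0,0,0,0,0,0]
}}

```text
t: 13.33
tool_pos: [0.5896, 0.0338, 0.1013]
orientation: [3.013, -0.888, -0.001]
force: [-0.0, 0.5, -1.7]
opening: 0.0119
gripper_force: 20.0
```

{"fn": "apply_moves", "kwargs": {
  "steps": [0,0,0.05,0,0,0,0,0,0,0.04,0,0,0,0,0,0,0,0,0,0,0]
}}

```text
t: 13.58
tool_pos: [0.5897, 0.0338, 0.0987]
orientation: [-3.013, 0.888, 0.0]
force: [0.7, -0.3, -1.0]
opening: 0.0117
gripper_force: 20.0
```

{"fn": "apply_moves", "kwargs": {
  "steps": [0,0,0.03,0,0,0,0,0,0,0,0,0,0,0]
}}

```text
t: 13.75
tool_pos: [0.5899, 0.0338, 0.0982]
orientation: [-3.013, 0.888, -0.0]
force: [0.0, 1.3, -0.5]
opening: 0.0122
gripper_force: 20.0
```

{"fn": "apply_moves", "kwargs": {
  "steps": [0,0,0.04,0,0,0,0,0,0,0.02,0,0,0,0,0,0,0,0,0,0,0]
}}

```text
t: 14.0
tool_pos: [0.5902, 0.0338, 0.0981]
orientation: [-3.013, 0.888, -0.001]
force: [-6.4, 2.2, 12.0]
opening: 0.0119
gripper_force: 20.0
```

```bash
python3 - <<'E'
from h import *
s=robot.read_state();print(s["t"],s["tool_pos"],s["force"],s["wrist_torque"])
E
```

```text
14.0 [0.59018312 0.0338322  0.09813529] [-6.44240946  2.21561861 12.02106895] [ 0.25877619  1.23112994 -0.01750534]
```

Contact shows 12 N at the home height, so the plate is on the floor. Releasing.

{"fn": "apply_moves", "kwargs": {
  "steps": [0,0,-0.04,0,0,0,35,0,0,0,0,0,0,35,0,0,0,0,0,0,35,0,0,0,0,0,0,35,0,0,0,0,0,0,35,0,0,0,0,0,0,35]
}}

```text
t: 14.5
tool_pos: [0.5896, 0.0337, 0.0972]
orientation: [3.013, -0.888, -0.001]
force: [0.3, -0.4, -0.4]
opening: 0.0325
gripper_force: 0.0
```

{"fn": "apply_moves", "kwargs": {
  "steps": [0,0,-0.4,0,0,0,35,0,0,-0.6,0,0,0,35,0,0,-1,0,0,0,35,0,0,-1,0,0,0,35,0,0,-1,0,0,0,35,0,0,-1,0,0,0,35,-0.6,0,-0.5,0,0,0,35,-0.8,0,0,0,0,0,35,-0.8,0,0,0,0,0,35,-0.8,0,0,0,0,0,35,0,0,0,0,0,0,35,0,0,0,0,0,0,35]
}}

```text
t: 15.5
tool_pos: [0.5139, 0.083, 0.2637]
orientation: [-3.014, 0.886, -0.003]
force: [0.0, -0.4, -0.1]
opening: 0.0325
gripper_force: 0.0
```

```bash
cat > look.py <<'E'
from h import *
import sys
c="wrist"; cal=eyes.calibration(c); im=eyes.read_camera(c); cv2.imwrite(sys.argv[1],im[:,:,::-1])
np.savez("cal5.npz",K=cal["K"],R=cal["R"],t=cal["t"])
for n,z in dict(planter_seat=.045,planter_rim=.135,tube_level=.101,plate_handle=.117,plate_disc=.074,plate_notch=.074,socket_mouth=.101,gauge_cap=.163,gauge_collar=.101).items():
    for r in eyes.place_of(c,n)[:2]: print(n,round(r["conf"],2),np.round(r["xy"]),np.round(atz(cal,r["xy"],z),4))
s=robot.read_state();print(s["t"],s["tool_pos"],s["orientation"],s["force"],s["opening"])
E
python3 look.py pics/w5.png
```

```text
plate_handle 0.76 [248.  90.] [0.5906 0.0356 0.117 ]
plate_disc 0.72 [247. 140.] [0.5478 0.0651 0.074 ]
plate_disc 0.69 [251.  91.] [0.5893 0.0335 0.074 ]
plate_notch 0.81 [ 58. 383.] [0.4057 0.4792 0.074 ]
plate_notch 0.78 [250. 136.] [0.5495 0.06   0.074 ]
socket_mouth 0.92 [475.   3.] [ 0.5417 -0.1824  0.101 ]
gauge_collar 0.68 [476.   7.] [ 0.5377 -0.1819  0.101 ]
16.0 [0.51430383 0.08228837 0.26221459] [ 3.01303429e+00 -8.88852906e-01 -7.38487322e-04] [ 0.45156296 -0.86294488 -0.57066426] 0.032789990206299725
```

View pics/w5.png

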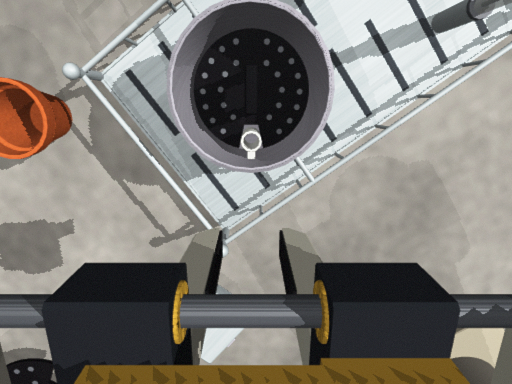

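The plate is seated: disc at (250,91), with the tube mouth in its notch at (251,138). Next is the gauge.

{"fn": "apply_moves", "kwargs": {
  "steps": [0.35,0.88,0,0,0,0,65,0.35,0.88,0,0,0,0,65,0.35,0.88,0,0,0,0,65,0.35,0.88,0,0,0,0,65,0.35,0.88,0,0,0,0,65,0.35,0.88,0,0,0,0,65,0.35,0.88,0,0,0,0,65,0.35,0.88,0,0,0,0,65,0,0,0,0,0,0,65,0,0,0,0,0,0,65]
}}

```text
t: 16.83
tool_pos: [0.4699, -0.1417, 0.2624]
orientation: [-3.012, 0.893, 0.0]
force: [-0.3, 0.6, -0.2]
opening: 0.0605
gripper_force: 0.0
```

```bash
python3 - <<'E'
from h import *
cal=dict(np.load("cal5.npz")); print("tube",atz(cal,(251,138),.101), atz(cal,(251,139),.101))
E
python3 look.py pics/w6.png; python3 -c "
from h import *
plan([.536,-.184,.144])"
```

```text
tube [0.54984976 0.05897892 0.101     ] [0.54898732 0.05953396 0.101     ]
planter_seat 0.29 [246.  98.] [ 0.542 -0.183  0.045]
planter_rim 0.85 [ 29. 184.] [0.5887 0.0351 0.135 ]
plate_handle 0.84 [ 37. 176.] [0.5933 0.0357 0.117 ]
plate_handle 0.42 [247.  97.] [ 0.5414 -0.1843  0.117 ]
plate_disc 0.65 [ 66. 168.] [0.5894 0.0316 0.074 ]
plate_notch 0.9 [ 74. 210.] [0.5472 0.058  0.074 ]
plate_notch 0.42 [139.  43.] [ 0.647  -0.1209  0.074 ]
socket_mouth 0.9 [247.  97.] [ 0.5417 -0.1846  0.101 ]
gauge_cap 0.8 [245. 102.] [ 0.5386 -0.1812  0.163 ]
gauge_cap 0.23 [386. 208.] [ 0.3939 -0.237   0.163 ]
gauge_collar 0.61 [ 66. 169.] [0.5848 0.0157 0.101 ]
17.3333 [ 0.47032385 -0.13996261  0.26245532] [-3.01374466e+00  8.86860315e-01 -6.90459403e-05] [0.72643002 0.03616302 0.59337303] 0.060696423270042266
tcp [ 0.4703 -0.14    0.2625] tool delta /30mm [2.64 0.05 3.95] y axis [-0.542 -0.841 -0.   ]
```

View pics/w6.png

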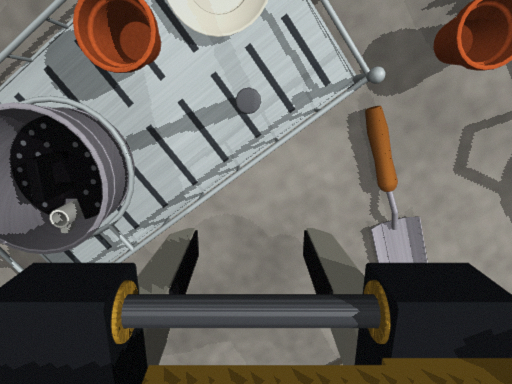

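The gauge cap is at (248,101), straight ahead of the finger centre line. Moving over it, down, and gripping.

{"fn": "apply_moves", "kwargs": {
  "steps": [0.9,0,0,0,0,0,65,0.9,-0.02,0,0,0,0,65,0.93,0,0,0,0,0,65,0,0,0.5,0,0,0,65,0,0,0.9,0,0,0,65,0,0,0.9,0,0,0,65,0,0,0.9,0,0,0,65,0,0,0.7,0,0,0,65,0,0,0,0,0,0,65]
}}

```text
t: 18.08
tool_pos: [0.5361, -0.1828, 0.1397]
orientation: [-3.012, 0.888, 0.014]
force: [-1.7, 0.1, -1.2]
opening: 0.0601
gripper_force: 0.0
```

{"fn": "apply_moves", "kwargs": {
  "steps": [0,0,0,0,0,0,0,0,0,0,0,0,0,0,0,0,0,0,0,0,0,0,0,0,0,0,0,0,0,0,0,0,0,0,0,0,0,0,0,0,0,0,0,0,0,0,0,0,0,0,0,0,0,0,0,0,0,0,0,0,0,0,0,0,0,0,0,0,0,0],
  "grip_force": 12
}}

```text
t: 18.92
tool_pos: [0.5397, -0.1846, 0.146]
orientation: [3.013, -0.888, 0.002]
force: [0.5, -0.0, 4.6]
opening: 0.0194
gripper_force: 12.0
```

{"fn": "apply_moves", "kwargs": {
  "steps": [0,0,-0.3,0,0,0,0,0,0,-0.7,0,0,0,0,0,0,-1,0,0,0,0,0,0,-1,0,0,0,0,0,0,-0.9,0,0,0,0,0,0,-0.3,0,0,0,0,0,0,0,0,0,0,0]
}}

```text
t: 19.5
tool_pos: [0.5407, -0.185, 0.275]
orientation: [3.013, -0.888, 0.009]
force: [0.2, -0.4, 0.3]
opening: 0.0197
gripper_force: 12.0
```

{"fn": "apply_moves", "kwargs": {
  "steps": [-0.52,-0.88,0,0,0,0,0,-0.52,-0.88,0,0,0,0,0,-0.52,-0.88,0,0,0,0,0,-0.52,-0.88,0,0,0,0,0,-0.52,-0.87,0,0,0,0,0,-0.52,-0.87,0,0,0,0,0,-0.52,-0.87,0,0,0,0,0,-0.51,-0.87,0,0,0,0,0,0,0,0,0,0,0,0,0,0,0,0,0,0,0]
}}

```text
t: 20.33
tool_pos: [0.5475, 0.0609, 0.269]
orientation: [3.014, -0.883, -0.005]
force: [-0.3, -0.2, -0.3]
opening: 0.0196
gripper_force: 12.0
```

```bash
python3 look.py pics/w7.png; python3 - <<'E'
from h import *
s=robot.read_state(); c="side"; cal=eyes.calibration(c); a=eyes.read_camera(c)[:,:,::-1].copy()
cv2.circle(a,tuple(int(v) for v in proj(cal,[.549,.06,.101])),1,(0,0,255),-1)
cv2.imwrite("pics/c7.png",np.hstack([cv2.resize(cv2.imread("pics/w7.png"),(400,300)),cv2.resize(a[125:245,160:320],(400,300))]))
print(eyes.calibration("wrist")["R"][2])
plan([.549,.06,.26])
E
```

```text
planter_rim 0.62 [252. 221.] [0.5146 0.08   0.135 ]
plate_handle 0.86 [246. 131.] [0.5921 0.0366 0.117 ]
plate_disc 0.68 [252. 131.] [0.585  0.0335 0.074 ]
plate_notch 0.8 [251. 173.] [0.5452 0.0612 0.074 ]
socket_mouth 0.96 [464.  50.] [ 0.5415 -0.184   0.101 ]
gauge_cap 0.56 [247. 263.] [0.4896 0.101  0.163 ]
gauge_cap 0.43 [464.  51.] [ 0.5542 -0.1456  0.163 ]
gauge_collar 0.75 [252. 220.] [0.5039 0.0866 0.101 ]
20.8333 [0.54871601 0.05901212 0.27151268] [-3.01295659e+00  8.89631395e-01 -2.90696215e-04] [-0.4127292   0.97785924  0.17864426] 0.01930872072166396
[-0.23358743  0.15173213 -0.96042401]
tcp [0.5487 0.0592 0.2715] tool delta /30mm [-0.01 -0.03  0.38] y axis [-0.543 -0.84  -0.   ]
```

View pics/c7.png

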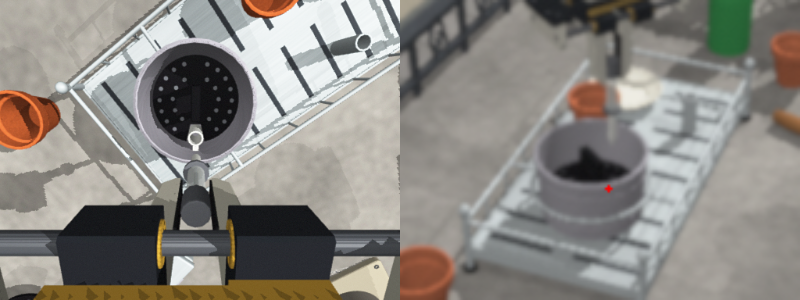

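The wrist view shows the gauge hung straight, in line with the tube mouth at about (250,177) in full-size pixels. The side view shows the rod above the planter. Lowering, slowly once the tip reaches the mouth.

{"fn": "apply_moves", "kwargs": {
  "steps": [0,0,0.6,0,0,0,0,0,0,0.7,0,0,0,0,0,0,0.6,0,0,0,0,0,0,0.4,0,0,0,0,0,0,0,0,0,0,0]
}}

```text
t: 21.3
tool_pos: [0.5468, 0.0595, 0.1992]
orientation: [3.012, -0.888, -0.008]
force: [-0.9, 0.8, -0.3]
opening: 0.0198
gripper_force: 12.0
```

{"fn": "apply_moves", "kwargs": {
  "steps": [0,0,0.1,0,0,0,0,0,0,0.1,0,0,0,0,0,0,0.1,0,0,0,0,0,0,0.1,0,0,0,0,0,0,0,0,0,0,0]
}}

```text
t: 21.72
tool_pos: [0.5487, 0.0596, 0.1904]
orientation: [-3.013, 0.888, -0.0]
force: [-1.3, -0.1, -1.3]
opening: 0.0199
gripper_force: 12.0
```

{"fn": "apply_moves", "kwargs": {
  "steps": [0,0,0.1,0,0,0,0,0,0,0.1,0,0,0,0,0,0,0.1,0,0,0,0,0,0,0,0,0,0,0]
}}

```text
t: 22.05
tool_pos: [0.5482, 0.0595, 0.1806]
orientation: [3.013, -0.888, -0.002]
force: [-1.0, -0.5, -0.3]
opening: 0.0197
gripper_force: 12.0
```

{"fn": "apply_moves", "kwargs": {
  "steps": [0,0,0.1,0,0,0,0,0,0,0.1,0,0,0,0,0,0,0.1,0,0,0,0,0,0,0,0,0,0,0]
}}

```text
t: 22.38
tool_pos: [0.5482, 0.0595, 0.1715]
orientation: [3.013, -0.888, -0.002]
force: [0.7, 0.1, -0.8]
opening: 0.0198
gripper_force: 12.0
```

The rod is 22 mm into the tube without force.

{"fn": "apply_moves", "kwargs": {
  "steps": [0,0,0.15,0,0,0,0,0,0,0.15,0,0,0,0,0,0,0.15,0,0,0,0,0,0,0.15,0,0,0,0,0,0,0,0,0,0,0]
}}

```text
t: 22.8
tool_pos: [0.5478, 0.0596, 0.1529]
orientation: [3.013, -0.888, -0.003]
force: [-0.4, 0.4, -0.2]
opening: 0.0193
gripper_force: 12.0
```

{"fn": "apply_moves", "kwargs": {
  "steps": [0,0,0.07,0,0,0,0,0,0,0.06,0,0,0,0,0,0,0.06,0,0,0,0,0,0,0,0,0,0,0]
}}

```text
t: 23.13
tool_pos: [0.5485, 0.0596, 0.1484]
orientation: [3.013, -0.888, -0.001]
force: [0.2, -0.2, -0.8]
opening: 0.0198
gripper_force: 12.0
```

{"fn": "apply_moves", "kwargs": {
  "steps": [0,0,0.05,0,0,0,0,0,0,0.03,0,0,0,0,0,0,0,0,0,0,0]
}}

```text
t: 23.38
tool_pos: [0.5486, 0.0596, 0.1462]
orientation: [3.013, -0.888, -0.0]
force: [-0.8, -0.3, -0.7]
opening: 0.0196
gripper_force: 12.0
```

{"fn": "apply_moves", "kwargs": {
  "steps": [0,0,0.03,0,0,0,0,0,0,0,0,0,0,0]
}}

```text
t: 23.55
tool_pos: [0.5489, 0.0595, 0.1461]
orientation: [-3.013, 0.888, -0.001]
force: [-2.5, -0.1, 3.1]
opening: 0.0193
gripper_force: 12.0
```

The collar meets the mouth at .146, the same TCP height as at the grasp. Releasing.

{"fn": "apply_moves", "kwargs": {
  "steps": [0,0,0,0,0,0,50,0,0,0,0,0,0,50,0,0,0,0,0,0,50,0,0,0,0,0,0,50,0,0,0,0,0,0,50,0,0,0,0,0,0,50,0,0,0,0,0,0,50]
}}

```text
t: 24.13
tool_pos: [0.5486, 0.0596, 0.1454]
orientation: [3.013, -0.888, -0.0]
force: [-0.3, 0.0, 0.4]
opening: 0.0465
gripper_force: 0.0
```

{"fn": "apply_moves", "kwargs": {
  "steps": [0,0,-0.3,0,0,0,50,0,0,-0.7,0,0,0,50,0,0,-1,0,0,0,50,0,0,-1,0,0,0,50,0,0,-1,0,0,0,50,-0.7,0,-0.3,0,0,0,50,-0.9,0,0,0,0,0,50,-0.9,0,0,0,0,0,50,-0.6,0,0,0,0,0,50,0,0,0,0,0,0,50,0,0,0,0,0,0,50]
}}

```text
t: 25.05
tool_pos: [0.4704, 0.1104, 0.2755]
orientation: [-3.013, 0.886, -0.003]
force: [-0.5, -0.1, -0.3]
opening: 0.0464
gripper_force: 0.0
```

```bash
python3 - <<'E'
from h import *
s=robot.read_state();print(s["t"],s["tool_pos"],s["force"],s["opening"])
rs={}
for c in("wrist","side","top"):
    cal=eyes.calibration(c); im=eyes.read_camera(c); cv2.imwrite(f"pics/e_{c}.png",im[:,:,::-1])
    for n,z in dict(plate_handle=.117,plate_notch=.074,gauge_cap=.163,gauge_collar=.101).items():
        for r in eyes.place_of(c,n)[:3]:
            X=atz(cal,r["xy"],z)
            if abs(X[1]-.04)<.08: rs.setdefault(n,[]).append(ray(cal,r["xy"])); print(c,n,round(r["conf"],2),np.round(r["xy"]),np.round(X,4))
for n,v in rs.items():
    if len(v)>1: print(n,tri(v))
E
```

```text
25.05 [0.47040782 0.11043367 0.27553095] [-0.45811168 -0.12325058 -0.31937803] 0.04635469505189216
wrist plate_handle 0.6 [248.  33.] [0.5906 0.036  0.117 ]
wrist plate_notch 0.88 [250.  92.] [0.5459 0.0629 0.074 ]
wrist gauge_cap 0.71 [248.  91.] [0.5454 0.0642 0.163 ]
wrist gauge_collar 0.78 [251.  91.] [0.5454 0.061  0.101 ]
side plate_handle 0.73 [236. 185.] [0.5996 0.0151 0.117 ]
side plate_notch 0.66 [244. 206.] [0.5494 0.0544 0.074 ]
side gauge_cap 0.68 [242. 186.] [0.5547 0.063  0.163 ]
side gauge_collar 0.67 [243. 202.] [0.5481 0.065  0.101 ]
top plate_handle 0.81 [256. 166.] [0.5855 0.0381 0.117 ]
top plate_notch 0.65 [252. 175.] [0.5581 0.0529 0.074 ]
plate_handle [0.58566572 0.03823012 0.13654684]
plate_notch [0.5504479  0.05764233 0.07731671]
gauge_cap [0.54887263 0.06594494 0.16667643]
gauge_collar [0.54732339 0.06181412 0.09891891]
```

```bash
python3 -c "
from plant import robot
print(robot.close_job())"
```

```text
the job is handed in; nothing more can be done
None
```

The job is handed in at about 25 s of the 72 s: the plate stands on the planter floor with its notch round the tube, and the gauge hangs by its collar in the fill tube. I released both with light contact (about 12 N and 3 N at the wrist). The final camera checks put the gauge and notch in place, but one side-view handle reading was off (probably occlusion). The hand-in returned no verdict.

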